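Flag the full casting bins

TASK

Update the status tags on the casting bench: with a light push of a fingertip, flip the hinged tags over so that only the tags in front of the full bins lie disc face up and the tags of all other bins lie bar face up, each one resting on its stop. A bin is full when castings fill all of it. Only push the tags, never pinch or force them, and leave the bins, the castings and everything else on the bench where they are.

Things in the scene. Friction and masses are not known exactly. Their poses are not given: they have to be found in the camera images.
- board: Wooden board fixed flat on the bench, 280 (x) x 560 (y) x 18 mm thick: four tags in a row along its near edge, four bins in a row behind them, places 140 mm apart along y. Each tag belongs to the bin straight behind it (140 mm along board x). Origin: centre of its underside, on the bench; x points from the tags to the bins, away from the robot; y along the rows, to the left; z up.
- bin_1: Loose open grey steel bin, 150 (x) x 105 (y) x 38 mm high, standing on the board with its axes along the board's. It is full: six tumbler castings, mouth down in two rows of three, fill it, up to 53 mm above its underside. Origin: centre of its underside. Which of the four places it stands in varies.
- bin_2: Loose open grey steel bin, 150 (x) x 105 (y) x 38 mm high, standing on the board with its axes along the board's. It is full: six tumbler castings, mouth down in two rows of three, fill it, up to 53 mm above its underside. Origin: centre of its underside. Which of the four places it stands in varies.
- bin_3: Loose open grey steel bin, 150 (x) x 105 (y) x 38 mm high, standing on the board with its axes along the board's. It is only part full: three loose castings stand in it. Origin: centre of its underside. Which of the four places it stands in varies.
- bin_4: Loose open grey steel bin, 150 (x) x 105 (y) x 38 mm high, standing on the board with its axes along the board's. It is empty. Origin: centre of its underside. Which of the four places it stands in varies.
- tag_1 (a joint): Hinge of tag 1, rad: aluminium plate 60 mm wide (board x), 62 mm from hinge to free edge, 2.5 mm thick, 5 mm bead on the edge, 40-65 g. At 0 it leans 40 degrees from upright to the right (board -y), bar face (raised 44 x 9 mm bar) up; at 1.396 it leans 40 degrees left (board +y), disc face (raised 32 mm disc) up; 0.698 is upright. Free-swinging; past upright it falls to the other stop by itself.
- tag_2 (a joint): Hinge of tag 2, rad: aluminium plate 60 mm wide (board x), 62 mm from hinge to free edge, 2.5 mm thick, 5 mm bead on the edge, 40-65 g. At 0 it leans 40 degrees from upright to the right (board -y), bar face (raised 44 x 9 mm bar) up; at 1.396 it leans 40 degrees left (board +y), disc face (raised 32 mm disc) up; 0.698 is upright. Free-swinging; past upright it falls to the other stop by itself.
- tag_3 (a joint): Hinge of tag 3, rad: aluminium plate 60 mm wide (board x), 62 mm from hinge to free edge, 2.5 mm thick, 5 mm bead on the edge, 40-65 g. At 0 it leans 40 degrees from upright to the right (board -y), bar face (raised 44 x 9 mm bar) up; at 1.396 it leans 40 degrees left (board +y), disc face (raised 32 mm disc) up; 0.698 is upright. Free-swinging; past upright it falls to the other stop by itself.
- tag_4 (a joint): Hinge of tag 4, rad: aluminium plate 60 mm wide (board x), 62 mm from hinge to free edge, 2.5 mm thick, 5 mm bead on the edge, 40-65 g. At 0 it leans 40 degrees from upright to the right (board -y), bar face (raised 44 x 9 mm bar) up; at 1.396 it leans 40 degrees left (board +y), disc face (raised 32 mm disc) up; 0.698 is upright. Free-swinging; past upright it falls to the other stop by itself.
- hinge_1 (a point): Middle of tag 1's hinge pin, 40 mm above the bench; the pin runs along board x in a steel holder, 78 x 40 mm, fixed to the board; its cheeks and stop ears stay under 70 mm above the bench. The tag's free edge is 88 mm above the bench and 40 mm to one side of the hinge at rest, 102 mm above the bench upright. The tag's place in the row varies.
- hinge_2 (a point): Middle of tag 2's hinge pin, 40 mm above the bench; the pin runs along board x in a steel holder, 78 x 40 mm, fixed to the board; its cheeks and stop ears stay under 70 mm above the bench. The tag's free edge is 88 mm above the bench and 40 mm to one side of the hinge at rest, 102 mm above the bench upright. The tag's place in the row varies.
- hinge_3 (a point): Middle of tag 3's hinge pin, 40 mm above the bench; the pin runs along board x in a steel holder, 78 x 40 mm, fixed to the board; its cheeks and stop ears stay under 70 mm above the bench. The tag's free edge is 88 mm above the bench and 40 mm to one side of the hinge at rest, 102 mm above the bench upright. The tag's place in the row varies.
- hinge_4 (a point): Middle of tag 4's hinge pin, 40 mm above the bench; the pin runs along board x in a steel holder, 78 x 40 mm, fixed to the board; its cheeks and stop ears stay under 70 mm above the bench. The tag's free edge is 88 mm above the bench and 40 mm to one side of the hinge at rest, 102 mm above the bench upright. The tag's place in the row varies.
- casting_a: Loose tumbler casting, 42 mm across, 50 mm tall, mouth down, in the part-full bin; origin: centre of its underside.
- casting_b: Another loose casting in the part-full bin, same shape and origin.
- casting_c: Loose tumbler casting of the same shape, on the bench just in front of the board; origin: centre of its underside.
- casting_d: The third loose casting in the part-full bin, same shape and origin.
- clamp_left: Beech mould clamp, 235 x 65 x 130 mm, left on the bench; origin: centre of its underside.
- clamp_right: The same, right on the bench.
- ladle: Steel ladle with wooden handle, 310 mm long, lying on the bench; origin under its middle.
- hammer: Hammer, 260 mm long, lying on the bench; origin under its middle.
- file: File with wooden handle, 310 mm long, lying on the bench in front of the board; origin where blade and handle meet, at the bench.
- ingot: Pewter ingot, about 55 x 55 x 25 mm, in front of the board; origin: centre of its underside.

How it is judged:
By the outcome, as a careful person would: the job done as asked, in the order asked, and still so for the second after the job is handed in, with the robot touching nothing.
It also fails if it takes over 48 s, if anything falls off the work surface, if the arm or the gripper's body presses on something with over 40 N, if the wrist force passes 120 N, or if a joint passes its speed limit or range.

ROBOT

A 7-joint arm with a two-finger parallel gripper is mounted at the origin on the work surface. World frame = base frame: x ahead of the robot, y to its left, z up, the work surface at z = 0. Lengths are in m, angles in rad, forces in N, time in s.
With the tool pointing down it reaches from about 0.4 to 0.875 m from the base axis. Payload 6.5 kg.
Tool frame: the origin (TCP) lies midway between the tips of the shut fingers; the grasp point (between the pads) lies 19 mm behind it (grip_point_offset is the distance from the TCP to the grasp point, in m); z points along the fingers, y is the line along which they close (so a half turn about z gives the same grasp; the last joint's range is limited). The gripper opens to 88 mm and grips with 3 to 60 N. Pads are 18 mm wide; open, the fingers measure 123 mm over their backs; the gripper's body (75 mm by 187 mm) begins 45 mm behind the grasp point.
Start: joints at [1.218, 0.536, -0.004, 1.538, 0.003, 1.067, -0.071], TCP at [0.184, -0.623, 0.239] pointing down, gripper open.
Joint ranges: [-2.7, 2.7], [-0.37, 2.16], [-1.27, 1.26], [0.24, 2.4], [-1.31, 4.45], [0.19, 1.91], [-2.76, 2.76]. Speed limits (rad/s): [2.39, 2.39, 3.14, 3.14, 3.14, 3.14, 3.14].

INTERFACE

Orientations are given as [roll, pitch, yaw] about the fixed x, y, z axes, in that order (R = Rz(yaw) Ry(pitch) Rx(roll)).
In Python, from workcell import * gives the robot as it stands.
- The arm moves only by the tool servo_tool, never from a script. Its argument "deltas" is a list of rows, each a list of 7 numbers: the shift along the tool's x, y, z in mm, then the turn, a rotation vector about the tool's x, y, z in degrees, then the finger opening in mm, from 0 to 88.1. A call has 1 to 20 rows; each row is the pose to reach, as a shift and turn from the pose commanded when the call began, along the tool's axes at that moment; what a row does not reach only later rows make up. A row lasts 1/12 s, in which the tool goes at most 41.7 mm and 7.16 degrees, less where a joint would pass 70% of its speed; a pose out of reach is approached as far as the arm can. A call with a gripper value outside its range is refused whole. The fingers move at their own pace and stop on an object; "squeeze" is the grip in N (left out, the last holds). Time passes only in rows, so rows that repeat a pose let the fingers close. It gives the time, the measured TCP pose, the force, the opening and the grip force at its end, in the units of the state.
- state(): the state, without advancing time (a new reading comes with each control period).
- read_camera(name): name is "scene" or "side" or "wrist"; returns a dict with "color" (400x640x3 uint8, red, green, blue), "fov_y" (degrees; the focal length in pixels is half the picture's height over the tangent of half this angle, whatever the lens; pixels are square), "cx", "cy" (the principal point, pixels), "k1" (the pictures are not rectified: a ray, as slopes to the right and down, at radius r is drawn at 1 + k1 r^2 times it, then the intrinsics apply), "R" (3x3) and "t" (3): a world point X has camera coordinates R X + t; the wrist camera has in their place "mount" (4x4, takes a point from camera to tool coordinates, whose origin is the TCP and whose axes are the flange's). Camera axes: x right, y down, z forward; pixel columns grow to the right and rows downward; lengths in m; the calibration is good to about 2 mm. A picture is of the moment at which its call begins: read the wrist's pose just before it. There is no depth.
- hand_in(): hands the job in; it is judged then, once.
The state is a dict: "time": time; "q": joint angles; "qd": joint speeds; "joint_efforts": joint torques, N m; "tool_pos": TCP position; "eef_rot": TCP orientation; "ft_force": force on the tool from outside, world axes, zero at the start; "wrist_torque": the same for the moment, N m; "grip_width": finger opening in m; "grasp_force": force on a finger pad.
Only numpy, scipy, OpenCV 4.12 (cv2) and the standard library are available. Lean on these libraries where they do the work, as an engineer would, in place of code of your own. Each camera call takes 0.05 s, during which the arm holds its last target. There are 200 camera calls.

## Working session

There is one attempt and no reset: what is moved stays moved. The work goes in short steps, Python scripts to look and compute and a tool call to move; the robot and the scene stay as the last step left them, time stands still between calls to the robot, and variables do not carry over. Pictures are saved under pics/ and viewed, at most 10 in all, crops included, and the job is handed in when it is done.

Besides the shell and the picture viewer there is one more tool, called after "Emit:" as name(argument=value, ...), one argument or row to a line, values as JSON. servo_tool: Moves the arm, as the interface text tells. Its arguments: {"type":"object","properties":{"deltas":{"type":"array"},"squeeze":{"type":"number"}},"required":["deltas"]}

```bash
mkdir -p pics
python3 - <<'E'
from workcell import *
import cv2,json
s=state();print(s['time'],s['tool_pos'],s['eef_rot'],s['grip_width'])
for n in ['scene','side']:
    c=read_camera(n);cv2.imwrite(f'pics/{n}0.png',c['color'][:,:,::-1])
    print(n,{k:(v.tolist() if hasattr(v,'tolist') else v) for k,v in c.items() if k!='color'})
E
```

```text
0.0 [ 0.18367049 -0.62286745  0.23783869] [-3.13987155e+00  1.32707452e-04  2.86850809e-01] 0.08833455992563549
scene {'fov_y': 44.2902638113394, 'cx': 326.60423241740796, 'cy': 200.4636018387857, 'k1': 0.010298559823221668, 'R': [[0.5846248976378995, 0.8112676623206552, 0.007649126398167538], [0.7046946928661815, -0.5031080599537042, -0.5002875871494896], [-0.40201880417228475, 0.2978708782046333, -0.8658255141825554]], 't': [-0.33737204565421974, -0.369479231534337, 1.7224048104995935]}
side {'fov_y': 45.81084563065516, 'cx': 312.1702319342068, 'cy': 195.87880733652693, 'k1': -0.10174926889487079, 'R': [[0.9734460557402448, -0.22783362804576662, -0.022239930199153782], [-0.12947291247210913, -0.4678461299279455, -0.8742749931500003], [0.18878437832551062, 0.8539390122502584, -0.4849212532538693]], 't': [-0.521045831818002, 0.13962075034402044, 1.6070608337738441]}
```

View pics/scene0.png

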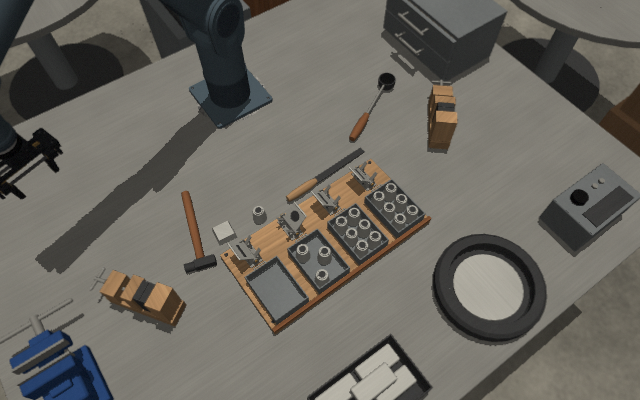

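View pics/side0.png

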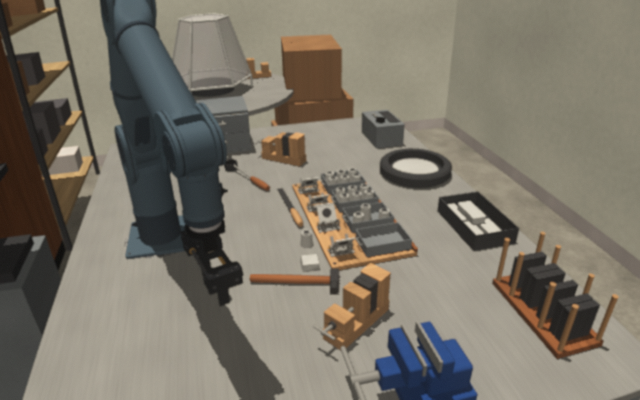

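The two bins at the picture's right (+y) look full, the third has three castings and the fourth (-y, at 277,288) is empty. Next I zoom in on the tags.

Run:
```python
import cv2
a=cv2.imread('pics/scene0.png')[145:345,205:445]
cv2.imwrite('pics/crop0.png',cv2.resize(a,None,fx=3,fy=3,interpolation=cv2.INTER_CUBIC))
```

```text
(no output)
```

View pics/crop0.png

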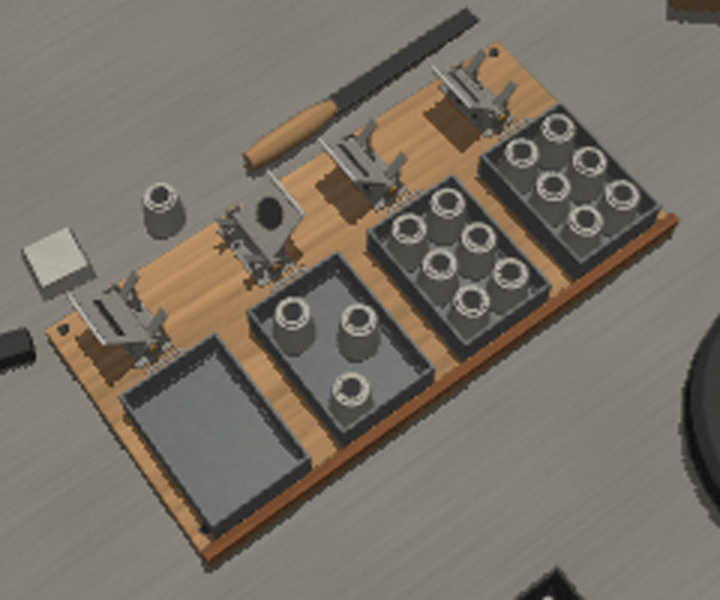

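In the crop, the tags from -y to +y are: empty bin at (100,310) bar up, part-full bin at (265,215) **disc** up, and full bins at (350,160) and (465,95) bar up, leaning -y. So three flips are needed: the part-full bin's tag and both full bins' tags. Next I fit the board pose.

```bash
cat > h.py <<'E'
import numpy as np
from scipy.optimize import least_squares
from scipy.spatial.transform import Rotation as Ro
def proj(c,X):
    p=np.asarray(X)@np.array(c['R']).T+c['t']; s=p[:,:2]/p[:,2:]
    f=200/np.tan(np.radians(c['fov_y']/2)); r2=(s**2).sum(1,keepdims=True)
    return s*(1+c['k1']*r2)*f+[c['cx'],c['cy']]
def world(b,P):
    P=np.asarray(P,float);c,s=np.cos(b[2]),np.sin(b[2])
    return np.c_[b[0]+c*P[:,0]-s*P[:,1],b[1]+s*P[:,0]+c*P[:,1],P[:,2]]
def todelta(s,pos,yaw):
    "shift (mm, tool axes) and rotvec (deg) to tool-down pose"
    R=Ro.from_euler('xyz',s['eef_rot']);T=Ro.from_euler('xyz',[np.pi,0,yaw])
    return np.round(R.inv().apply(np.array(pos)-s['tool_pos'])*1e3,1),np.round((R.inv()*T).as_rotvec(degrees=True),2)
E
python3 - <<'E'
from workcell import *
from h import *
import json
c=read_camera('scene')
pix=np.array([[48,332],[497,42],[672,213],[205,550]])/3+[205,145]
B=[[-.14,-.28,.018],[-.14,.28,.018],[.14,.28,.018],[.14,-.28,.018]]
r=least_squares(lambda b:(proj(c,world(b,B))-pix).ravel(),[.6,0,0])
print(r.x,r.fun.round(1)); b=r.x; np.save('b.npy',b)
# tag hinge x in board: check candidates by projecting
for x in [-.09,-.08,-.07]:
    print(x,((proj(c,world(b,[[x,y,.04] for y in(-.21,-.07,.07,.21)]))-[205,145])*3).round(0).tolist())
W=world(b,[[-.07,.12,.2],[-.07,0,.2]]);print(W)
for w in W: print(todelta(state(),w,b[2]+np.pi/2))
E
```

```text
[ 0.64528753 -0.04794673  0.02728367] [-1.9 -2.6 -0.7 -3.   1.2  1.5  1.3  2.9]
-0.09 [[130.0, 312.0], [252.0, 232.0], [367.0, 157.0], [475.0, 86.0]]
-0.08 [[136.0, 320.0], [258.0, 240.0], [373.0, 164.0], [482.0, 93.0]]
-0.07 [[142.0, 328.0], [264.0, 247.0], [379.0, 171.0], [488.0, 99.0]]
[[ 0.57203994  0.07009899  0.2       ]
 [ 0.57531358 -0.04985635  0.2       ]]
(array([ 568.6, -554.9,   38.7]), array([-7.000e-02, -4.000e-02, -7.513e+01]))
(array([ 537.8, -438.9,   38.6]), array([-7.000e-02, -4.000e-02, -7.513e+01]))
```

Emit:
servo_tool(
  deltas=[
    [27,-25,-4,0,0,-3.75,40],
    [55,-51,-8,0,0,-7.5,0],
    [82,-76,-12,0,0,-11.3,0],
    [109,-102,-16,0,0,-15,0],
    [137,-127,-20,0,0,-18.8,0],
    [164,-153,-24,0,0,-22.5,0],
    [191,-178,-28,0,0,-26.3,0],
    [218,-204,-32,0,0,-30,0],
    [246,-229,-36,0,0,-33.8,0],
    [273,-255,-40,0,0,-37.5,0],
    [300,-280,-42,0,0,-41.3,0],
    [328,-305,-42,0,0,-45,0],
    [355,-331,-42,0,0,-48.8,0],
    [382,-356,-42,0,0,-52.5,0],
    [410,-382,-42,0,0,-56.3,0],
    [437,-407,-42,0,0,-60,0],
    [464,-433,-42,0,0,-63.8,0],
    [491,-458,-42,0,0,-67.5,0],
    [519,-484,-42,0,0,-71.3,0],
    [546,-509,-42,0,0,-75.1,0],
  ],
)

```text
time: 1.82
tool_pos: [0.5641, 0.0209, 0.2806]
eef_rot: [-3.141, 0.0, 1.601]
ft_force: [-0.2, -0.2, 0.6]
grip_width: 0.0004
grasp_force: 0.0
```

Emit:
servo_tool(
  deltas=[
    [0,0,0,0,0,0,0],
    [0,0,0,0,0,0,0],
    [0,0,0,0,0,0,0],
  ],
)

```text
time: 2.07
tool_pos: [0.5631, 0.0184, 0.2802]
eef_rot: [-3.14, 0.001, 1.597]
ft_force: [-1.2, -0.1, -0.3]
grip_width: 0.0004
grasp_force: 0.0
```

Run:
```python
from workcell import *
from h import *
import cv2
s=state();print(s['time'],s['tool_pos'],s['eef_rot'],s['grip_width'],np.abs(s['qd']).max())
c=read_camera('wrist');cv2.imwrite('pics/w1.png',c['color'][:,:,::-1])
print(c['fov_y'],c['mount'])
# camera as world R,t
M=np.array(c['mount']);R=Ro.from_euler('xyz',s['eef_rot']).as_matrix()
T=np.eye(4);T[:3,:3]=R;T[:3,3]=s['tool_pos'];A=np.linalg.inv(T@M)
c2={k:c[k] for k in('fov_y','cx','cy','k1')};c2['R']=A[:3,:3];c2['t']=A[:3,3];np.save('c1.npy',c2,allow_pickle=True)
b=np.load('b.npy')
print(proj(c2,world(b,[[x,y,.04] for x in(-.11,-.08,-.05) for y in(-.21,-.07,.07,.21)])).round(0).tolist())
```

```text
2.0667 [0.56309518 0.01842586 0.2802094 ] [-3.14034120e+00  7.14677422e-04  1.59667466e+00] 0.0003894342351734652 0.02342770042278784
61.28067690428263 [[ 2.36496473e-04 -9.50308264e-01 -3.11310371e-01  8.21551333e-02]
 [ 9.99999955e-01  2.83024810e-04 -1.04282917e-04 -2.98350133e-04]
 [ 1.87209476e-04 -3.11310332e-01  9.50308288e-01 -1.45323561e-01]
 [ 0.00000000e+00  0.00000000e+00  0.00000000e+00  1.00000000e+00]]
[[307.0, 358.0], [305.0, 272.0], [302.0, 165.0], [299.0, 32.0], [328.0, 358.0], [328.0, 272.0], [328.0, 165.0], [328.0, 32.0], [349.0, 358.0], [351.0, 272.0], [354.0, 165.0], [357.0, 32.0]]
```

View pics/w1.png

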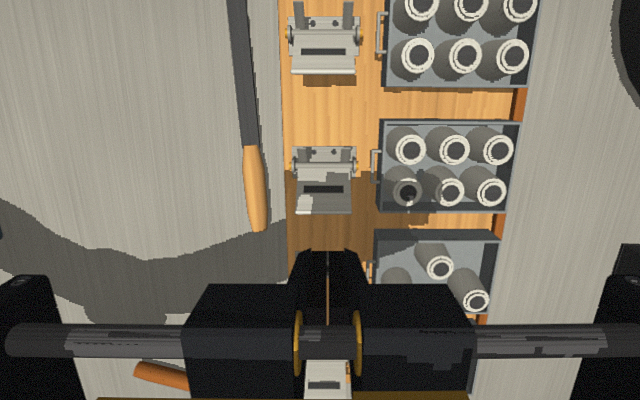

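The wrist view shows tags 3 (324,165) and 4 (324,36) with bar faces up, leaning -y. Their hinges are within a few mm of the prediction at board x ≈ -0.085. I go down between them and push tag 4 toward +y.

Emit:
servo_tool(
  deltas=[
    [30,-5,30,0,0,0,0],
    [61,-5,65,0,0,0,0],
    [61,-5,100,0,0,0,0],
    [61,-5,135,0,0,0,0],
    [61,-5,165,0,0,0,0],
    [61,-5,185,0,0,0,0],
    [61,-5,200,0,0,0,0],
    [61,-5,200,0,0,0,0],
    [61,-5,200,0,0,0,0],
  ],
)

```text
time: 2.87
tool_pos: [0.5565, 0.0785, 0.0806]
eef_rot: [-3.14, 0.001, 1.595]
ft_force: [0.1, 0.3, 1.0]
grip_width: 0.0007
grasp_force: 0.0
```

Emit:
servo_tool(
  deltas=[
    [8,0,0,0,0,0,0],
    [16,0,0,0,0,0,0],
    [22,0,0,0,0,0,0],
    [28,0,0,0,0,0,0],
    [34,0,0,0,0,0,0],
    [40,0,0,0,0,0,0],
    [46,0,0,0,0,0,0],
    [52,0,0,0,0,0,0],
    [58,0,0,0,0,0,0],
    [64,0,0,0,0,0,0],
    [70,0,0,0,0,0,0],
    [76,0,0,0,0,0,0],
    [82,0,0,0,0,0,0],
    [87,0,0,0,0,0,0],
    [87,0,0,0,0,0,0],
    [87,0,0,0,0,0,0],
  ],
)

```text
time: 4.2
tool_pos: [0.5546, 0.1673, 0.0807]
eef_rot: [-3.142, 0.0, 1.598]
ft_force: [-0.3, -0.4, 0.2]
grip_width: 0.0005
grasp_force: 0.0
```

Emit:
servo_tool(
  deltas=[
    [-10,0,-15,0,0,0,0],
    [-20,0,-50,0,0,0,0],
    [-20,0,-90,0,0,0,0],
    [-20,0,-130,0,0,0,0],
    [-50,0,-150,0,0,0,0],
    [-90,0,-150,0,0,0,0],
    [-130,0,-150,0,0,0,0],
    [-170,0,-150,0,0,0,0],
    [-200,0,-150,0,0,0,0],
    [-217,0,-150,0,0,0,0],
    [-217,0,-150,0,0,0,0],
    [-217,0,-150,0,0,0,0],
  ],
)

```text
time: 5.2
tool_pos: [0.5602, -0.0508, 0.2306]
eef_rot: [-3.141, -0.0, 1.595]
ft_force: [0.8, 0.9, 0.6]
grip_width: 0.0006
grasp_force: 0.0
```

Run:
```python
from workcell import *
from h import *
import cv2
s=state();b=np.load('b.npy');d=s['tool_pos'][:2]-b[:2];c,q=np.cos(b[2]),np.sin(b[2])
print(s['time'],'board xy',c*d[0]+q*d[1],-q*d[0]+c*d[1],s['tool_pos'],s['eef_rot'])
w=read_camera('wrist')['color'];g=read_camera('scene')['color'][145:345,205:445]
w=cv2.resize(w,(640,400));g=cv2.resize(g,None,fx=3,fy=3,interpolation=cv2.INTER_CUBIC)
cv2.imwrite('pics/w2.png',w[:,:,::-1]);cv2.imwrite('pics/s2.png',g[:,:,::-1])
```

```text
5.2 board xy -0.08516460124006169 -0.0005760131201846324 [ 0.56017034 -0.05084584  0.23059182] [-3.14125071e+00 -2.11757387e-05  1.59481269e+00]
```

View pics/w2.png

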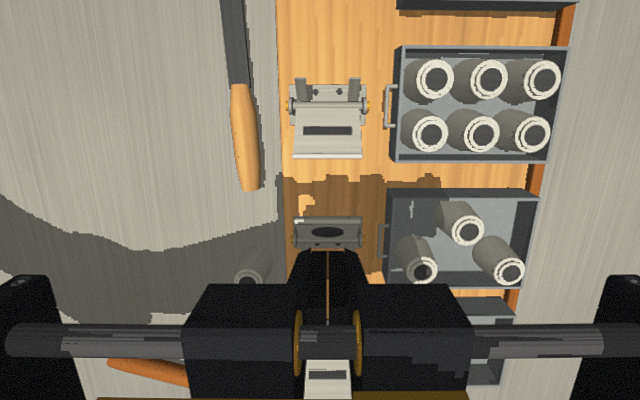

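The view shows tag 3 bar up at (326,130) and tag 2 disc up at (327,232), with the tool midway between them. I go down, push tag 3 toward +y, then tag 2 toward -y.

Emit:
servo_tool(
  deltas=[
    [0,0,35,0,0,0,0],
    [0,0,70,0,0,0,0],
    [0,0,100,0,0,0,0],
    [0,0,125,0,0,0,0],
    [0,0,142,0,0,0,0],
    [0,0,150,0,0,0,0],
    [0,0,150,0,0,0,0],
    [0,0,150,0,0,0,0],
  ],
)

```text
time: 5.97
tool_pos: [0.5609, -0.0486, 0.0813]
eef_rot: [3.141, -0.001, 1.599]
ft_force: [0.3, -0.1, 1.2]
grip_width: 0.0004
grasp_force: 0.0
```

Emit:
servo_tool(
  deltas=[
    [8,0,0,0,0,0,0],
    [14,0,0,0,0,0,0],
    [20,0,0,0,0,0,0],
    [26,0,0,0,0,0,0],
    [32,0,0,0,0,0,0],
    [38,0,0,0,0,0,0],
    [44,0,0,0,0,0,0],
    [50,0,0,0,0,0,0],
    [56,0,0,0,0,0,0],
    [62,0,0,0,0,0,0],
    [68,0,0,0,0,0,0],
    [74,0,0,0,0,0,0],
    [78,0,0,0,0,0,0],
    [78,0,0,0,0,0,0],
    [78,0,0,0,0,0,0],
  ],
)

```text
time: 7.22
tool_pos: [0.5583, 0.0282, 0.0807]
eef_rot: [-3.141, 0.0, 1.598]
ft_force: [1.1, -0.2, 0.2]
grip_width: 0.0002
grasp_force: 0.0
```

Emit:
servo_tool(
  deltas=[
    [-15,0,0,0,0,0,0],
    [-35,0,0,0,0,0,0],
    [-55,0,0,0,0,0,0],
    [-75,0,0,0,0,0,0],
    [-84,0,0,0,0,0,0],
    [-90,0,0,0,0,0,0],
    [-96,0,0,0,0,0,0],
    [-102,0,0,0,0,0,0],
    [-108,0,0,0,0,0,0],
    [-114,0,0,0,0,0,0],
    [-120,0,0,0,0,0,0],
    [-126,0,0,0,0,0,0],
    [-132,0,0,0,0,0,0],
    [-138,0,0,0,0,0,0],
    [-144,0,0,0,0,0,0],
    [-150,0,0,0,0,0,0],
    [-156,0,0,0,0,0,0],
    [-156,0,0,0,0,0,0],
    [-156,0,0,0,0,0,0],
  ],
)

```text
time: 8.8
tool_pos: [0.5624, -0.1283, 0.0807]
eef_rot: [-3.142, -0.0, 1.597]
ft_force: [0.6, 0.1, 0.5]
grip_width: 0.0005
grasp_force: 0.0
```

Emit:
servo_tool(
  deltas=[
    [10,0,-15,0,0,0,0],
    [20,0,-50,0,0,0,0],
    [20,0,-90,0,0,0,0],
    [20,0,-130,0,0,0,0],
    [0,0,-160,0,0,0,0],
    [-40,0,-180,0,0,0,0],
    [-80,0,-200,0,0,0,0],
    [-120,0,-200,0,0,0,0],
    [-160,0,-200,0,0,0,0],
    [-195,0,-200,0,0,0,0],
    [-220,0,-200,0,0,0,0],
    [-220,0,-200,0,0,0,0],
    [-220,0,-200,0,0,0,0],
    [-220,0,-200,0,0,0,0],
  ],
)

```text
time: 9.97
tool_pos: [0.5689, -0.3458, 0.2806]
eef_rot: [3.141, -0.002, 1.6]
ft_force: [0.2, -0.6, 0.4]
grip_width: 0.0005
grasp_force: 0.0
```

Run:
```python
from workcell import *
import cv2,numpy as np
s=state();print(s['time'],s['tool_pos'])
g=read_camera('scene')['color'][145:345,205:445];h=read_camera('wrist')['color']
g=cv2.resize(g,None,fx=3,fy=3,interpolation=cv2.INTER_CUBIC)
cv2.imwrite('pics/s3.png',g[:,:,::-1]);cv2.imwrite('pics/w3.png',h[:,:,::-1])
```

```text
9.9667 [ 0.56887752 -0.34576767  0.28055665]
```

View pics/s3.png

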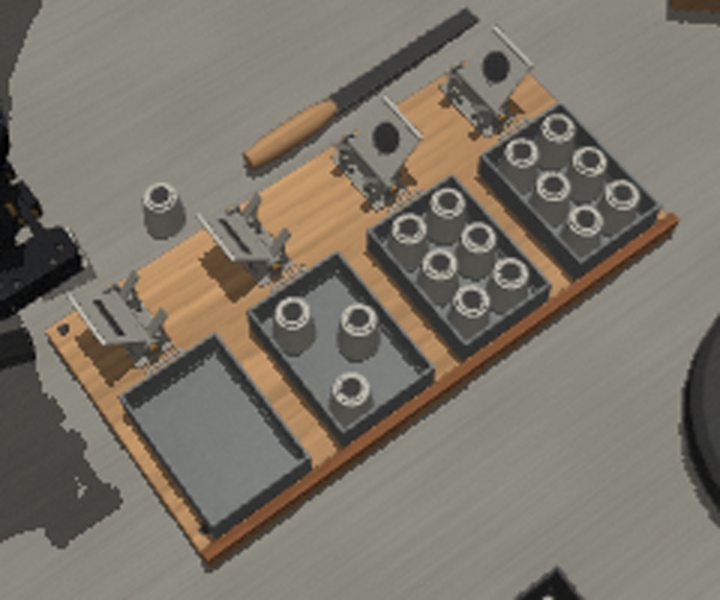

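View pics/w3.png

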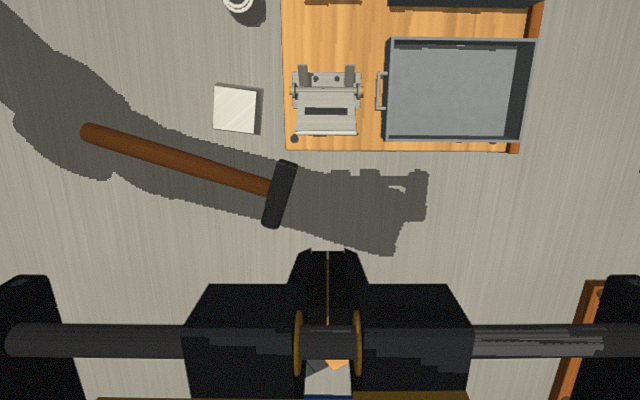

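The scene crop shows discs up at the two full bins, (495,67) and (385,137), and bars up at the part-full bin (245,235) and the empty bin (105,315). Nothing else has moved, and the wrist view shows the arm clear of everything.

```bash
python3 -c "
from workcell import *
print(hand_in())"
```

```text
the job is handed in; nothing more can be done
None
```

The job is handed in: three tags were flipped, so the two full bins now show disc face up and the part-full and empty bins show bar face up; the camera showed all four at rest and nothing else moved.

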